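# Shut and bolt the medicine chest

### The arm

A 7-joint arm with a two-finger parallel gripper is mounted at the origin on the work surface. World frame = base frame: x ahead of the robot, y to its left, z up, the work surface at z = 0. Lengths are in m, angles in rad, forces in N, time in s.
With the tool pointing down it reaches from about 0.4 to 0.875 m from the base axis. Payload 19.3 kg.
Tool frame: the origin (TCP) lies midway between the tips of the shut fingers; the grasp point (between the pads) lies 19 mm behind it; x points along the fingers, y is the direction in which the jaws open and shut, and the axes are right-handed (so a half turn about x gives the same grasp; the last joint's range is limited). The gripper opens to 85 mm and grips with 20 to 120 N. Pads are 22 mm wide; open, the fingers measure 114 mm over their backs; the gripper's body (76 mm by 85 mm) begins 54 mm behind the grasp point. The pads swing forward as they close: fully open they stand 13 mm farther back than shut.
Start: joints at [-1.31, 0.521, -0.036, 1.599, 0.021, 1.021, -0.113], TCP at [0.203, 0.591, 0.231] pointing down, gripper open.
Joint ranges: [-2.91, 2.91], [-0.3, 2.13], [-1.5, 1.42], [0.17, 2.43], [-1.26, 4.41], [0.16, 1.93], [-2.52, 2.52]. Speed limits (rad/s): [1.89, 1.89, 2.39, 2.39, 3.01, 3.01, 3.01].

### API

Orientations are given as [roll, pitch, yaw] about the fixed x, y, z axes, in that order (R = Rz(yaw) Ry(pitch) Rx(roll)).
In Python, from workcell import telemetry, vision, workorder gives the robot as it stands. The module is installed in compiled form; this text tells all that it offers.
- The arm moves only by the tool play_rows, never from a script. Its argument "deltas" is a list of rows, each a list of 7 numbers: the shift along the world's x, y, z in mm, then the turn, a rotation vector about the world's x, y, z in degrees, then the finger opening in mm, from 0 to 85.4. In form: [[x, y, z, wx, wy, wz, jaw], ...]. A call has 1 to 8 rows; each row shifts and turns the commanded pose from where the row before left it; what a row does not reach is not made up. A row lasts 1/8 s, in which the tool goes at most 62.5 mm and 10.7 degrees, less where a joint would pass 70% of its speed; a pose out of reach is approached as far as the arm can. A call with a gripper value outside its range is refused whole. The fingers move at their own pace and stop on an object; "grip_force" is the grip in N (left out, the last holds). Time passes only in rows, so rows that do not move let the fingers close. It gives the time, the measured TCP pose, the force and the opening at its end, in the units of the state.
- telemetry.observe(): the state, without advancing time (a new reading comes with each control period).
- vision.grab_frame(name): name is "scene" or "top" or "wrist"; returns the picture (384x512x3 uint8, red, green, blue); there is no depth.
- vision.camera_info(name): a dict with "mtx" (3x3 intrinsics, pixels), "k1" (the pictures are not rectified: a ray, as slopes to the right and down, at radius r is drawn at 1 + k1 r^2 times it, then the intrinsics apply), "rvec" (rotation vector, rad) and "tvec" (3), from world to camera coordinates, as OpenCV has them. Camera axes: x right, y down, z forward; pixel columns grow to the right and rows downward; lengths in m; the calibration is good to about 2 mm. A picture is of the moment at which its call begins: read the wrist's pose just before it. camera_info takes no time and is no camera call; for the wrist camera it gives the pose at the moment of the call.
- workorder.job_done(): hands the job in, once; it reports no verdict.
The state is a dict: "clock": time; "qpos": joint angles; "qd": joint speeds; "joint_efforts": joint torques, N m; "position": TCP position; "tool_rot": TCP orientation; "force": force on the tool from outside, world axes, zero at the start; "moment": the same for the moment, N m; "grip_width": finger opening in m.
Only numpy, scipy, OpenCV 4.12 (cv2) and the standard library are available. Lean on these libraries where they do the work, as an engineer would, in place of code of your own. Each camera call takes 0.05 s, during which the arm holds its last target. There are 200 camera calls.

### The job

Lower the lid of the clear medicine chest until it is fully closed, without letting it slam. Then slide the barrel bolt on the lid all the way across into the keeper on the fixed end, and turn its red-balled handle fully down into the notch so that the bolt is locked. Leave everything else in and around the chest where it is.

Things in the scene. Friction and masses are not known exactly. Their poses are not given: they have to be found in the camera images.
- chest: Medicine chest, fixed to the counter: clear walls, white floor, steel-blue top; 240 mm deep (its x) by 400 mm wide (its y), top face 130 mm above the counter. Origin: centre of its underside. Its -x side is the front (toward the robot, turned by up to 0.3 rad), its +y end (y = +92 to +200 mm) is closed by a fixed deck level with the closed lid; the hinged lid covers the rest (y = -198 to +88 mm).
- lid (a joint): Lid angle in rad: 0 = closed and flat, positive = front edge raised (stands open at 0.5 to 0.95 at the start). A friction hinge along the chest's y holds the lid wherever it is left; pushing it shut takes roughly 3 to 8 N at the front edge, and it stops dead at 0. The lid is 236 mm from hinge line to front edge and 12 mm thick.
- hinge (a point): A point on the lid's hinge line, at the rear edge of the chest (chest x = +118 mm, y = 0), in the underside plane of the lid (118 mm above the counter). This point's axes tilt with the lid: x and y parallel to the chest's when closed, z normal to the lid; the lid lies toward its -x, and turns about its y.
- lid_press (a point): Clear spot on the lid's outer (upper) face, 35 mm behind the front edge, at the end away from the fixed deck (chest y = -155 mm); 201 mm from the hinge line. Free of hardware for 40 mm around except the small white lift tab (50 mm wide) that sticks 15 mm out of the lid's front edge.
- bolt (a joint): Slide of the steel barrel bolt in m: 0 = fully drawn back, 0.050 = fully across, against its stop (0 to 0.012 at the start). It moves toward the chest's +y. Friction about 3 N. The round rod, 14 mm diameter, 175 mm long, runs in a dark casing (133 mm long, 29 mm wide, 30 mm high) screwed on the lid near the front edge; its axis lies 40 mm behind the lid's front edge and 18 mm above the lid's outer face, parallel to the chest's y.
- handle (a joint): Turn of the bolt's handle about the rod, in rad: 0 = standing square off the lid, 1.57 = turned down flat toward the front, seated in the notch (-0.1 to 0.1 at the start). Light friction (under 1 N at the ball) holds it where it is left. The slot in the casing lets the handle stand up only; the single notch in the casing's front wall lets it turn down when the bolt is fully across (within 2 to 4 mm), and then keeps the bolt from sliding back.
- ball (a point): Centre of the red ball on the end of the handle: 22 mm diameter, 56 mm from the rod's axis, on a 10 mm round steel stem. With the lid closed and the handle up it stands 204 mm above the counter; turned down it overhangs the front of the chest by about 14 mm, 148 mm above the counter. Its z axis points along the stem away from the rod, its y along the rod.
- bolt_tip (a point): Rounded free end of the rod, on its axis.
- notch (a point): Centre of the notch in the casing's front wall, 15 mm wide, on the lid at the height of the rod's axis.
- keeper (a point): Centre of the steel keeper bridge on the fixed deck; opening 21 mm wide and 28 mm high, 18 mm long, its outer top 34 mm above the deck. The rod passes through it along the chest's y when the bolt is across.
- vial_a: Glass infusion vial, 42 mm diameter, 72 mm tall, blue cap; stands inside the chest, in its front bay. Bystander; origin at the centre of its underside.
- vial_b: A second vial like vial_a, beside it inside the chest. Bystander; origin at the centre of its underside.
- logger: White temperature logger, 78 x 50 x 18 mm, lying on the rear part of the chest's fixed end. Bystander; origin at the centre of its underside.
- amber_bottle: Amber glass bottle, 62 mm diameter, 135 mm tall, standing on the counter. Bystander; origin at the centre of its underside.
- tablet_jar: White jar with a blue lid, 68 mm diameter, 90 mm tall, standing on the counter. Bystander; origin at the centre of its underside.
- gallipot: Small metal bowl, 92 mm across, 45 mm tall, on the counter. Bystander; origin at the centre of its underside.
- vial_carton: White, blue and orange carton, 75 x 115 x 48 mm, on the counter. Bystander; origin at the centre of its underside.
- ampoule_tray: Clear tray of ampoules, 100 x 130 x 34 mm, on the counter. Bystander; origin at the centre of its underside.

How it is judged:
On the way, in this order (a step that is already met when the one before it is completed fails the run):
1. the lid is fully closed, with the bolt still drawn back (value of joint lid below 0.02 rad and value of joint bolt below 0.03 m), for 0.1 s.
2. the bolt is across with the lid closed, before its handle is turned down (value of joint lid below 0.02 rad and value of joint bolt above 0.042 m and value of joint handle below 1 rad), for 0.05 s.
At the end, for the whole second after the job is handed in: The lid is closed (within 0.02 rad), the bolt is fully across in the keeper (within 4 mm of its stop), and its handle is turned down in the notch (at least 1.4 of 1.57 rad) and at rest (value of joint lid below 0.02 rad and value of joint bolt above 0.046 m and value of joint handle above 1.4 rad and velocity of joint handle between -0.1 and 0.1 rad/s); the robot touches nothing.
It fails at once if the lid slams (faster than 2.5 rad/s) (velocity of joint lid below -2.5 rad/s).
It fails at once if a bystander is shifted by more than 30 mm (distance of any of vial_a, vial_b, logger, amber_bottle, tablet_jar, gallipot, vial_carton, ampoule_tray from where it was at the start of the episode above 0.03 m).
It fails at once if a bystander is tipped over (angle between any of vial_a, vial_b, logger, amber_bottle, tablet_jar, gallipot, vial_carton, ampoule_tray's own z axis and vertical above 0.5 rad).
It also fails if it takes over 46 s, if anything falls off the work surface, if the arm or the gripper's body presses on something with over 40 N, if the wrist force passes 120 N, or if a joint passes its speed limit or range.

## Working session

There is one attempt and no reset: what is moved stays moved. The work goes in short steps, Python scripts to look and compute and a tool call to move; the robot and the scene stay as the last step left them, time stands still between calls to the robot, and variables do not carry over. Pictures are saved under pics/ and viewed, about 8 in all and at most 12, crops included, and the job is handed in when it is done.

Besides the shell and the picture viewer there is one more tool, called after "Call:" in YAML: its name, and indented under it one key for each argument. play_rows: Moves the arm, as the interface text tells. Its arguments: {"type":"object","properties":{"deltas":{"type":"array","items":{"type":"array","items":{"type":"number"}}},"grip_force":{"type":"number"}},"required":["deltas"]}

```bash
mkdir -p pics; cat > h.py <<'E'
import numpy as np, cv2
from workcell import telemetry, vision, workorder
def cam(n):
    c=vision.camera_info(n); R=cv2.Rodrigues(np.array(c["rvec"],float))[0]; t=np.array(c["tvec"],float).ravel()
    return np.array(c["mtx"],float),c["k1"],R,t
def ray(c,uv):
    K,k1,R,t=c; d=np.linalg.inv(K)@np.array([uv[0],uv[1],1.]); p=d[:2]; u=p.copy()
    for _ in range(30): u=p/(1+k1*(u@u))
    v=R.T@np.array([u[0],u[1],1]); return -R.T@t, v/np.linalg.norm(v)
def onz(c,uv,z):
    o,v=ray(c,uv); return o+v*(z-o[2])/v[2]
def proj(c,P):
    K,k1,R,t=c; q=R@np.array(P,float)+t; s=q[:2]/q[2]; s=s*(1+k1*(s@s)); return (K@np.array([s[0],s[1],1]))[:2]
def tri(c1,p1,c2,p2):
    o1,v1=ray(c1,p1);o2,v2=ray(c2,p2)
    s=np.linalg.lstsq(np.c_[v1,-v2],o2-o1,rcond=None)[0]
    a=o1+s[0]*v1;b=o2+s[1]*v2; return (a+b)/2,np.linalg.norm(a-b)
def red(im):
    h=cv2.cvtColor(im,cv2.COLOR_RGB2HSV); m=(((h[...,0]<8)|(h[...,0]>172))&(h[...,1]>150)&(h[...,2]>70)).astype(np.uint8)
    n,l,s,ce=cv2.connectedComponentsWithStats(m); return [(s[i,4],ce[i].round(1).tolist(),s[i,:4].tolist()) for i in range(1,n) if s[i,4]>12]
E
python3 - <<'E'
from h import *
s=telemetry.observe(); print(s["clock"],s["position"],s["tool_rot"])
a=vision.grab_frame("scene"); b=vision.grab_frame("top")
np.save("scene0.npy",a); np.save("top0.npy",b)
cv2.imwrite("pics/s0.png",cv2.resize(a[...,::-1],(800,600)));cv2.imwrite("pics/t0.png",cv2.resize(b[...,::-1],(800,600)))
print(red(a),red(b))
E
```

```text
0.0 [0.20292494 0.59078201 0.23070525] [-1.47944635  1.56961902 -1.81021386]
[(np.int32(973), [409.2, 117.1], [382, 98, 56, 39]), (np.int32(23), [280.8, 175.0], [279, 173, 5, 5])] [(np.int32(167), [501.2, 163.6], [498, 118, 8, 92]), (np.int32(1823), [53.7, 161.2], [30, 136, 48, 51]), (np.int32(17), [249.1, 180.6], [247, 179, 5, 4])]
```

View pics/s0.png

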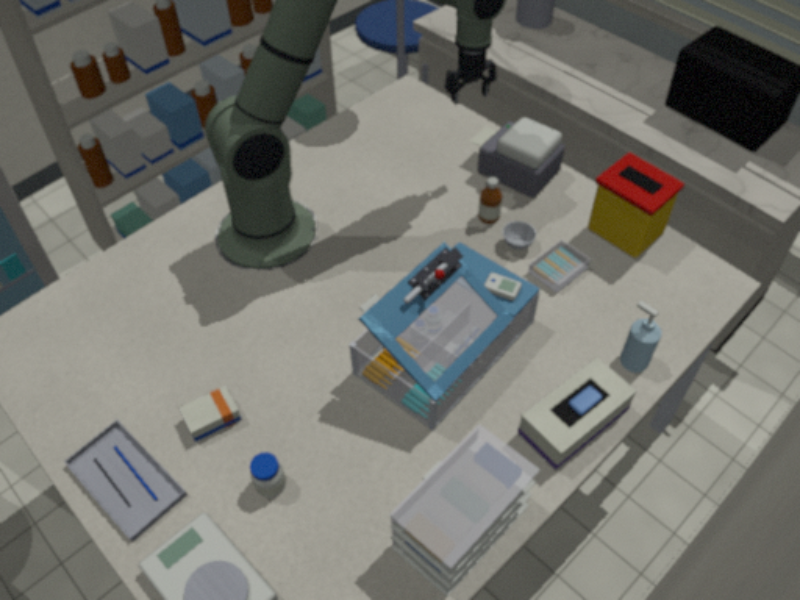

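View pics/t0.png

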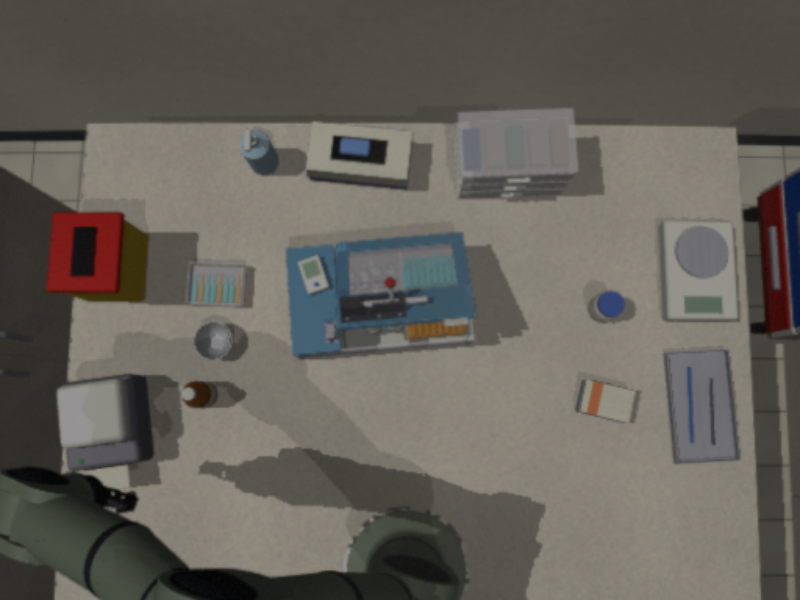

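The scene view shows the chest at about (440,330) with the lid half open. The top view has the deck on its left (287–340, 245–356), the red ball at (390,282), the keeper at (332,330) and the lid's right edge at x≈463–473. Next I'll enlarge it to get the corners.

```bash
python3 - <<'E'
from h import *
a=np.load("scene0.npy");b=np.load("top0.npy")
A=cv2.resize(a[145:275,215:350,::-1],None,fx=4.4,fy=4.4,interpolation=cv2.INTER_CUBIC)
B=cv2.resize(b[140:240,175:315,::-1],None,fx=5.7,fy=5.7,interpolation=cv2.INTER_CUBIC)
cv2.imwrite("pics/b1.png",B);cv2.imwrite("pics/a1.png",A)
ct,cs=cam("top"),cam("scene")
print("ball",tri(ct,(249.1,180.6),cs,(280.8,175.0)))
print("cam",ray(ct,(256,192))[0],ray(cs,(256,192))[0])
for n,p in dict(bl=(287,248),fl=(293,356),br=(463,234)).items(): print(n,onz(ct,np.array(p)/1.5625,.13))
E
```

```text
ball (array([0.61942704, 0.03746598, 0.28702603]), np.float64(0.0014773327498404042))
cam [ 3.72178338e-01 -6.02030107e-04  1.66744331e+00] [ 1.30683952 -0.72194786  1.43508677]
bl [0.72418188 0.27252926 0.13      ]
fl [0.48221    0.25155928 0.13      ]
br [ 0.75900132 -0.12152399  0.13      ]
```

View pics/b1.png

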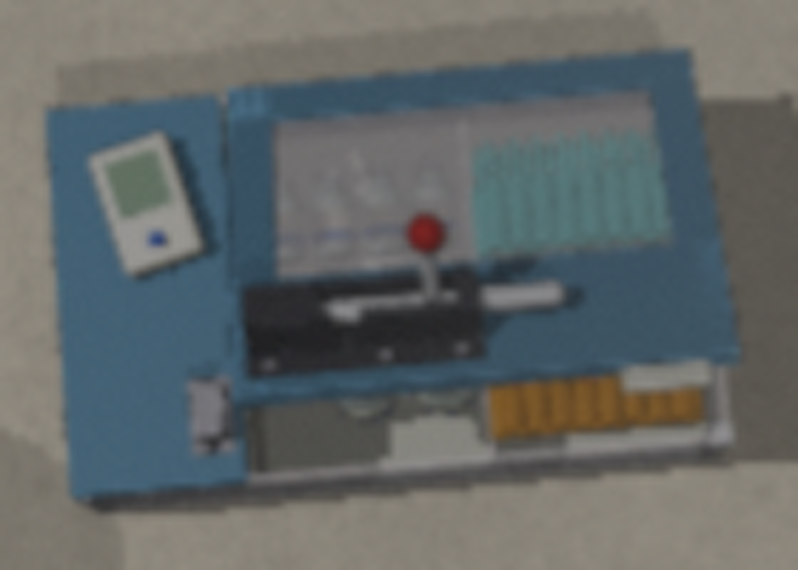

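View pics/a1.png

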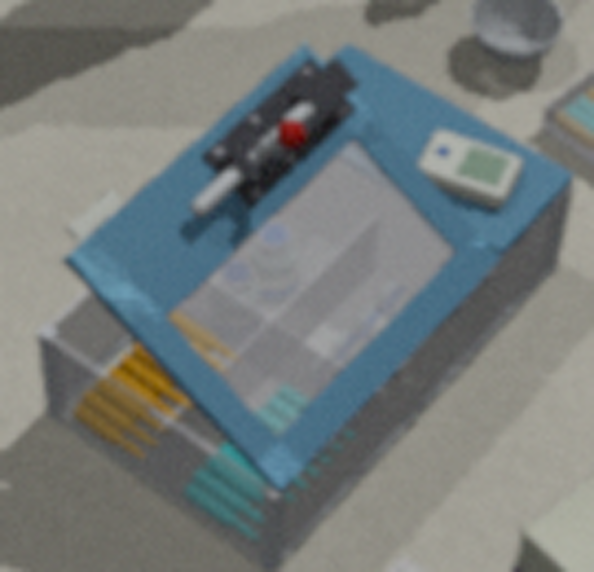

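```bash
cat >> h.py <<'E'
def fitchest():
    c=cam("top")
    L=np.array([[.12,.2],[-.12,.2],[-.12,.092],[.12,.092],[.118,-.198]])
    P=np.array([[46,108],[74,496],[245,480],[222,97],[690,50]])/5.7+[175,140]
    W=np.array([onz(c,p,.13)[:2] for p in P])
    Lc,Wc=L-L.mean(0),W-W.mean(0)
    th=np.arctan2((Lc[:,0]*Wc[:,1]-Lc[:,1]*Wc[:,0]).sum(),(Lc*Wc).sum())
    R=np.array([[np.cos(th),-np.sin(th)],[np.sin(th),np.cos(th)]]); t=W.mean(0)-R@L.mean(0)
    return th,R,t,(W-(L@R.T+t))
E
python3 - <<'E'
from h import *
th,R,t,e=fitchest(); print("yaw",th,"t",t,"res mm",(e*1000).round(1).tolist())
ct,cs=cam("top"),cam("scene")
ball=tri(ct,(249.1,180.6),cs,(280.8,175.0))[0]
fr,er=tri(ct,np.array([740,355])/5.7+[175,140],cs,np.array([68,260])/4.4+[215,145])
loc=lambda P: np.r_[R.T@(P[:2]-t),P[2]]
print("ball loc",loc(ball),"lid corner loc",loc(fr),er)
f=loc(fr); print("angle",np.arctan2(f[2]-.118,.118-f[0]), np.hypot(f[2]-.118,.118-f[0]))
# ball: dist from hinge line; x along lid -.196, z .012+.018+.056
b=loc(ball); r=np.arctan2(b[2]-.118,.118-b[0]); print("ang ball",r-np.arctan2(.086,.196), np.hypot(b[2]-.118,.118-b[0]),np.hypot(.086,.196))
W=lambda l:np.r_[R@np.array(l[:2])+t,l[2]]
print("yaw deg",np.degrees(th),"press closed",W([-.083,-.155,.13]),"ball closed",W([-.078,b[1],.204]),"across",W([-.078,b[1]+.05,.204]),"down",W([-.134,b[1]+.05,.148]))
for a in np.arange(0,1,.1):
  x=.118-.201*np.cos(a)-.012*np.sin(a); z=.118+.201*np.sin(a)+.012*np.cos(a); print(round(a,1),W([x,-.155,z]).round(3))
E
```

```text
yaw 0.09984509496748885 t [0.62371961 0.06438456] res mm [[0.2, -0.7], [0.7, -1.4], [0.5, 3.3], [-3.0, -1.5], [1.7, 0.3]]
ball loc [-0.00695441 -0.02635664  0.28702603] lid corner loc [-0.08289421 -0.19570236  0.23725563] 0.003012214044725956
angle 0.5357180883817231 0.233624461226272
ang ball 0.5207229375396879 0.21019848763395232 0.21403737991294886
yaw deg 5.720702546720006 press closed [ 0.55658327 -0.09811686  0.13      ] ball closed [0.54873529 0.03038421 0.204     ] across [0.54375132 0.08013519 0.204     ] down [0.48803022 0.07455315 0.148     ]
0.0 [ 0.557 -0.098  0.13 ]
0.1 [ 0.556 -0.098  0.15 ]
0.2 [ 0.558 -0.098  0.17 ]
0.3 [ 0.562 -0.098  0.189]
0.4 [ 0.568 -0.097  0.207]
0.5 [ 0.575 -0.096  0.225]
0.6 [ 0.585 -0.095  0.241]
0.7 [ 0.596 -0.094  0.257]
0.8 [ 0.609 -0.093  0.271]
0.9 [ 0.623 -0.091  0.283]
```

Yaw is about 5.7°, the lid about 0.52 rad, and both distance checks agree (0.234 against 0.236, 0.210 against 0.214). I'll move above the press spot.

Call:
play_rows:
  deltas:
    - [0, 0, 40, 0, 0, 8.2, 40]
    - [0, 0, 40, 0, 0, 8.2, 0]
    - [0, 0, 40, 0, 0, 8.3, 0]
    - [27, -49, 0, 0, 0, 0, 0]
    - [27, -49, 0, 0, 0, 0, 0]
    - [27, -49, 0, 0, 0, 0, 0]
    - [27, -49, 0, 0, 0, 0, 0]
    - [27, -49, 0, 0, 0, 0, 0]
  grip_force: 40

```text
clock: 1.1
position: [0.3386, 0.3443, 0.3512]
tool_rot: [-2.452, 1.571, -2.351]
force: [0.5, 0.5, -0.1]
grip_width: -0.0003
```

Call:
play_rows:
  deltas:
    - [27, -49, 0, 0, 0, 0, 0]
    - [27, -49, 0, 0, 0, 0, 0]
    - [27, -49, 0, 0, 0, 0, 0]
    - [27, -49, 0, 0, 0, 0, 0]
    - [27, -49, 0, 0, 0, 0, 0]
    - [27, -49, 0, 0, 0, 0, 0]
    - [27, -49, 0, 0, 0, 0, 0]
    - [0, 0, 0, 0, 0, 0, 0]

```text
clock: 2.1
position: [0.5278, -0.0008, 0.3508]
tool_rot: [-2.003, 1.569, -1.908]
force: [-0.9, 0.5, 0.0]
grip_width: 0.0002
```

Call:
play_rows:
  deltas:
    - [20, -49, 0, 0, 0, 0, 0]
    - [20, -49, 0, 0, 0, 0, 0]
    - [0, 0, -35, 0, 0, 0, 0]
    - [0, 0, -35, 0, 0, 0, 0]
    - [0, 0, -20, 0, 0, 0, 0]
    - [0, 0, -10, 0, 0, 0, 0]
    - [0, 0, -10, 0, 0, 0, 0]
    - [0, 0, -10, 0, 0, 0, 0]

```text
clock: 3.1
position: [0.5675, -0.0948, 0.2315]
tool_rot: [-0.082, 1.569, 0.019]
force: [-0.7, -0.2, 5.6]
grip_width: -0.0002
```

Contact is at about z=0.231, as expected. I'll press down steadily.

Call:
play_rows:
  deltas:
    - [0, 0, -10, 0, 0, 0, 0]
    - [-1, 0, -10, 0, 0, 0, 0]
    - [-2, 0, -10, 0, 0, 0, 0]
    - [-2, 0, -10, 0, 0, 0, 0]
    - [-2, 0, -10, 0, 0, 0, 0]
    - [-2, 0, -10, 0, 0, 0, 0]
    - [-1, 0, -10, 0, 0, 0, 0]
    - [-1, 0, -10, 0, 0, 0, 0]

```text
clock: 4.1
position: [0.5559, -0.0949, 0.1506]
tool_rot: [3.023, 1.571, 3.123]
force: [-2.3, -0.6, 4.7]
grip_width: 0.0001
```

Call:
play_rows:
  deltas:
    - [0, 0, -6, 0, 0, 0, 0]
    - [0, 0, -5, 0, 0, 0, 0]
    - [0, 0, -4, 0, 0, 0, 0]
    - [0, 0, -3, 0, 0, 0, 0]
    - [0, 0, -2, 0, 0, 0, 0]
    - [0, 0, 0, 0, 0, 0, 0]

```text
clock: 4.85
position: [0.5562, -0.0948, 0.1312]
tool_rot: [-0.262, 1.57, -0.162]
force: [-0.0, -0.5, 0.0]
grip_width: 0.0001
```

Call:
play_rows:
  deltas:
    - [0, 0, -1.5, 0, 0, 0, 0]
    - [0, 0, -1, 0, 0, 0, 0]
    - [0, 0, 0, 0, 0, 0, 0]

```text
clock: 5.22
position: [0.5563, -0.0949, 0.1299]
tool_rot: [0.152, 1.57, 0.252]
force: [-6.9, 1.5, 23.2]
grip_width: 0.0002
```

Force rose to 23 N at z=0.130, so the lid is closed. I'll lift and check.

Call:
play_rows:
  deltas:
    - [0, 0, 20, 0, 0, 0, 0]
    - [0, 0, 35, 0, 0, 0, 0]
    - [0, 0, 40, 0, 0, 0, 0]
    - [0, 0, 0, 0, 0, 0, 0]

```text
clock: 5.72
position: [0.5574, -0.0951, 0.2264]
tool_rot: [-0.121, 1.566, -0.02]
force: [0.0, 0.5, -0.6]
grip_width: 0.0003
```

```bash
python3 - <<'E'
from h import *
a=vision.grab_frame("scene"); b=vision.grab_frame("top"); w=vision.grab_frame("wrist")
ra,rb=red(a),red(b); print(ra,rb,red(w)); print(telemetry.observe()["position"])
th,R,t,_=fitchest(); loc=lambda P: np.r_[R.T@(P[:2]-t),P[2]]
ct,cs=cam("top"),cam("scene")
pa=[r for r in ra if r[0]<60]; pb=[r for r in rb if r[0]<60]
for x in pa:
  for y in pb:
    P,e=tri(ct,y[1],cs,x[1]); print(P,e,loc(P))
cv2.imwrite("pics/c2.png",np.hstack([cv2.resize(a[145:275,215:350,::-1],(400,400)),cv2.resize(b[140:240,175:315,::-1],(400,400))]))
E
```

```text
[(np.int32(980), [409.1, 117.2], [382, 98, 56, 39]), (np.int32(16), [265.7, 181.9], [264, 180, 5, 5])] [(np.int32(183), [501.0, 163.0], [497, 118, 9, 92]), (np.int32(1850), [53.8, 161.3], [30, 136, 49, 51]), (np.int32(18), [251.2, 204.5], [249, 203, 5, 4])] [(np.int32(857), [449.1, 240.1], [430, 224, 37, 32])]
[ 0.55576968 -0.09475677  0.22315699]
[0.55498418 0.03203429 0.20400879] 0.0012936944957903037 [-0.07161775 -0.02533765  0.20400879]
```

View pics/c2.png

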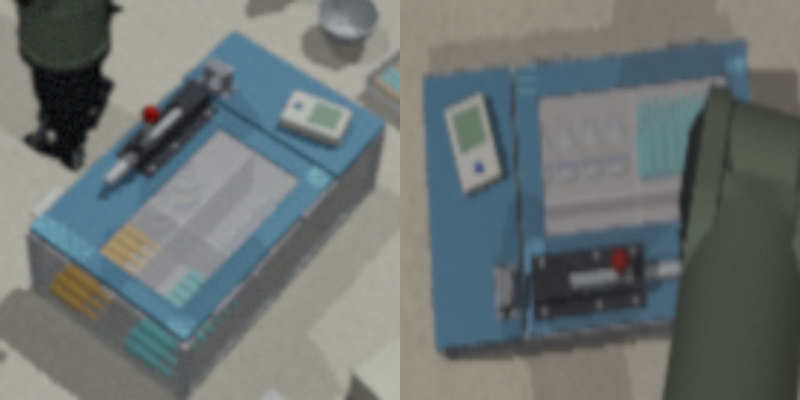

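The lid is closed, and the ball is at (0.555, 0.032, 0.204), leaning slightly back. In the crop the ball is at (621,258) and the keeper at (507,290). I'll approach the ball from the −y side at z≈0.183.

Call:
play_rows:
  deltas:
    - [2, 40, -20, 0, 0, 0, 0]
    - [2, 35, -20, 0, 0, 0, 0]
    - [0, 0, 0, 0, 0, 0, 0]
    - [-1, 10, 0, 0, 0, 0, 0]
    - [-1, 10, 0, 0, 0, 0, 0]
    - [-1, 10, 0, 0, 0, 0, 0]
    - [0, 0, 0, 0, 0, 0, 0]

```text
clock: 6.75
position: [0.557, 0.0108, 0.184]
tool_rot: [0.476, 1.57, 0.577]
force: [-0.5, -0.5, 0.2]
grip_width: -0.0002
```

Call:
play_rows:
  deltas:
    - [-1, 10, 0, 0, 0, 0, 0]
    - [-1, 10, 0, 0, 0, 0, 0]
    - [-1, 8, 0, 0, 0, 0, 0]

```text
clock: 7.12
position: [0.5541, 0.0389, 0.1839]
tool_rot: [0.067, 1.57, 0.168]
force: [0.4, -2.5, 2.3]
grip_width: 0.0001
```

```bash
cat > m.py <<'E'
from h import *
import sys
a=vision.grab_frame("scene"); b=vision.grab_frame("top")
s=telemetry.observe(); print(s["position"],s["force"])
th,R,t,_=fitchest(); loc=lambda P: np.r_[R.T@(P[:2]-t),P[2]]
ct,cs=cam("top"),cam("scene")
pa=[r for r in red(a) if r[0]<60]; pb=[r for r in red(b) if r[0]<60]; print(pa,pb)
for x in pa:
  for y in pb:
    P,e=tri(ct,y[1],cs,x[1]); print(P,e,loc(P))
np.save("la.npy",a);np.save("lb.npy",b)
if len(sys.argv)>1: cv2.imwrite(f"pics/{sys.argv[1]}.png",np.hstack([cv2.resize(a[145:275,215:350,::-1],(400,400)),cv2.resize(b[140:240,175:315,::-1],(400,400))]))
E
python3 m.py
```

```text
[0.55392889 0.03944758 0.18378317] [ 0.00059149 -0.2521941  -0.09610014]
[] []
```

Call:
play_rows:
  deltas:
    - [0, 4, 0, 0, 0, 0, 0]
    - [-1, 4, 0, 0, 0, 0, 0]
    - [0, 3, 0, 0, 0, 0, 0]

```text
clock: 7.6
position: [0.5529, 0.0492, 0.1838]
tool_rot: [-2.779, 1.571, -2.679]
force: [-1.3, -3.0, -0.3]
grip_width: 0.0003
```

Call:
play_rows:
  deltas:
    - [0, 3, 0, 0, 0, 0, 0]
    - [-1, 3, 0, 0, 0, 0, 0]
    - [0, 2, 0, 0, 0, 0, 0]

```text
clock: 7.98
position: [0.5521, 0.0563, 0.1838]
tool_rot: [-1.517, 1.57, -1.417]
force: [1.7, -13.0, 2.4]
grip_width: -0.0002
```

Call:
play_rows:
  deltas:
    - [0, 1, 0, 0, 0, 0, 0]
    - [0, 0, 0, 0, 0, 0, 0]

```text
clock: 8.22
position: [0.5521, 0.0563, 0.1838]
tool_rot: [-1.611, 1.569, -1.512]
force: [-0.2, -13.2, 0.3]
grip_width: -0.0003
```

It's stopped at 13 N. I'll back off, lift and check the ball.

Call:
play_rows:
  deltas:
    - [1, -12, 0, 0, 0, 0, 0]
    - [0, 0, 50, 0, 0, 0, 0]
    - [40, -40, 20, 0, 0, 0, 0]
    - [40, -40, 0, 0, 0, 0, 0]
    - [0, 0, 0, 0, 0, 0, 0]

```text
clock: 8.85
position: [0.6344, -0.0376, 0.2534]
tool_rot: [-1.358, 1.569, -1.262]
force: [0.3, 0.4, -1.1]
grip_width: -0.0002
```

```bash
python3 m.py d3
```

```text
[ 0.63277499 -0.03405395  0.2532275 ] [-0.92992198 -0.17480101 -0.18920472]
[] [(np.int32(23), [236.6, 205.9], [234, 204, 6, 5])]
```

View pics/d3.png

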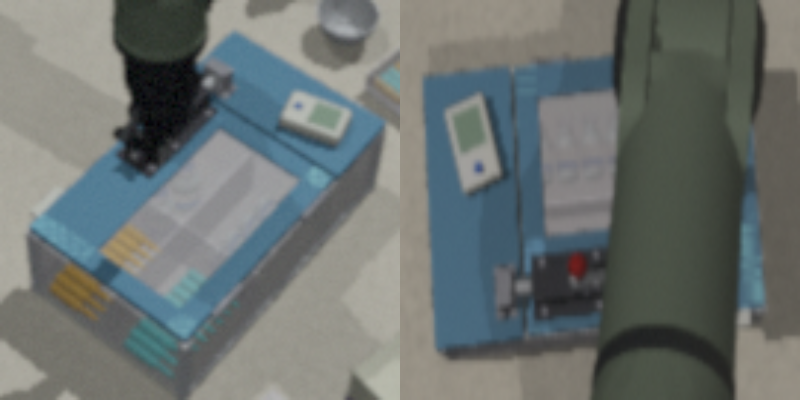

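The top crop shows the ball at (578,265) and the rod entering the keeper at (520,287). I'll compute the ball's travel from this view alone.

```bash
python3 - <<'E'
from h import *
th,R,t,_=fitchest(); c=cam("top")
for p in [(251.2,204.5),(236.6,205.9)]:
  P=onz(c,p,.204); print(P, R.T@(P[:2]-t))
E
```

```text
[0.55539541 0.03253856 0.204     ] [-0.0711583  -0.02487689]
[0.55037123 0.08031255 0.204     ] [-0.07139538  0.02315998]
```

The bolt has travelled about 48 mm, so it is at its stop. Next I'll go behind the ball (+x side) and push it toward the front.

Call:
play_rows:
  deltas:
    - [-10, 40, 0, 0, 0, 0, 0]
    - [-13, 40, 0, 0, 0, 0, 0]
    - [-20, 40, 0, 0, 0, 0, 0]
    - [0, 0, -30, 0, 0, 0, 0]
    - [0, 0, -30, 0, 0, 0, 0]
    - [0, 0, 0, 0, 0, 0, 0]

```text
clock: 9.7
position: [0.5884, 0.0871, 0.1925]
tool_rot: [3.118, 1.567, -3.063]
force: [0.1, 0.7, 1.1]
grip_width: 0.0001
```

Call:
play_rows:
  deltas:
    - [-10, -2, -1, 0, 0, 0, 0]
    - [-10, -1, -3, 0, 0, 0, 0]
    - [-8, -1, -2, 0, 0, 0, 0]
    - [-8, -1, -2, 0, 0, 0, 0]
    - [-6, -1, -2, 0, 0, 0, 0]

```text
clock: 10.32
position: [0.5476, 0.0801, 0.1839]
tool_rot: [0.473, 1.571, 0.573]
force: [2.1, 0.2, 0.2]
grip_width: -0.0
```

Call:
play_rows:
  deltas:
    - [-8, -1, -4, 0, 0, 0, 0]
    - [-8, -1, -4, 0, 0, 0, 0]
    - [-7, 0, -4, 0, 0, 0, 0]
    - [-6, -1, -3, 0, 0, 0, 0]
    - [0, 0, 0, 0, 0, 0, 0]

```text
clock: 10.95
position: [0.5185, 0.077, 0.1686]
tool_rot: [-3.001, 1.57, -2.901]
force: [0.0, 0.8, 0.0]
grip_width: -0.0
```

Call:
play_rows:
  deltas:
    - [3, 0, 25, 0, 0, 0, 0]
    - [0, 0, 25, 0, 0, 0, 0]
    - [0, 0, 0, 0, 0, 0, 0]

```text
clock: 11.32
position: [0.5229, 0.0772, 0.2202]
tool_rot: [0.194, 1.568, 0.295]
force: [-0.2, -0.6, 0.2]
grip_width: -0.0002
```

```bash
python3 m.py e4; python3 -c "
from h import *
w=vision.grab_frame('wrist'); r=red(w);print(r)
th,R,t,_=fitchest();c=cam('wrist')
for x in r:
  for z in (.148,.16,.178,.19): P=onz(c,x[1],z);print(z,P,R.T@(P[:2]-t))
"
```

```text
[0.52191137 0.07716137 0.2185367 ] [ 0.01873372 -0.04020025 -0.10699103]
[] []
[(np.int32(728), [255.4, 171.2], [241, 156, 30, 31])]
0.148 [0.49492639 0.07508915 0.148     ] [-0.12708475  0.02348929]
0.16 [0.49272963 0.07485612 0.16      ] [-0.1292938   0.02347639]
0.178 [0.48943449 0.07450657 0.178     ] [-0.13260737  0.02345704]
0.19 [0.48723772 0.07427354 0.19      ] [-0.13481642  0.02344414]
```

View pics/e4.png

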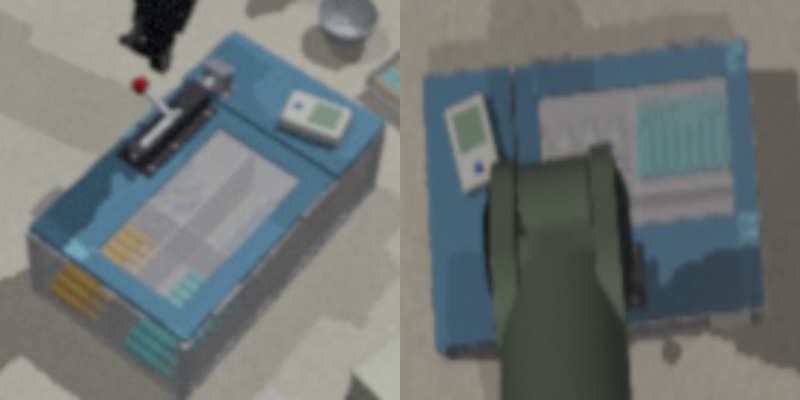

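The handle is about 70% down: the ball is at (140,85) in the scene crop, near (0.491, 0.075, 0.168). Now I'll press it down from above.

Call:
play_rows:
  deltas:
    - [-18, -2, 0, 0, 0, 0, 0]
    - [-15, -1, 0, 0, 0, 0, 0]
    - [0, 0, -25, 0, 0, 0, 0]
    - [0, 0, -10, 0, 0, 0, 0]
    - [0, 0, -8, 0, 0, 0, 0]
    - [0, 0, -6, 0, 0, 0, 0]
    - [0, 0, -5, 0, 0, 0, 0]
    - [0, 0, -3, 0, 0, 0, 0]

```text
clock: 12.48
position: [0.4891, 0.0741, 0.1617]
tool_rot: [0.058, 1.571, 0.159]
force: [0.5, 0.2, 0.6]
grip_width: 0.0001
```

Call:
play_rows:
  deltas:
    - [0, 0, -2, 0, 0, 0, 0]
    - [0, 0, -1.5, 0, 0, 0, 0]
    - [0, 0, 0, 0, 0, 0, 0]

```text
clock: 12.85
position: [0.4891, 0.0741, 0.1585]
tool_rot: [0.404, 1.571, 0.505]
force: [-1.4, -0.4, 5.6]
grip_width: 0.0001
```

Call:
play_rows:
  deltas:
    - [0, 0, -1, 0, 0, 0, 0]
    - [0, 0, 0, 0, 0, 0, 0]
    - [0, 0, 30, 0, 0, 0, 0]
    - [0, 0, 50, 0, 0, 0, 0]
    - [-20, -60, 20, 0, 0, 0, 0]
    - [-10, -60, 0, 0, 0, 0, 0]
    - [0, -40, 0, 0, 0, 0, 0]
    - [0, 0, 0, 0, 0, 0, 0]

```text
clock: 13.85
position: [0.4599, -0.0852, 0.2564]
tool_rot: [-0.777, 1.57, -0.682]
force: [-1.4, 0.2, 0.7]
grip_width: 0.0002
```

```bash
python3 m.py f5; python3 - <<'E'
from h import *
a0,b0=np.load("scene0.npy"),np.load("top0.npy")
th,R,t,_=fitchest(); print("ball down expected", np.r_[R@[-.134,.0232]+t,.148])
E
```

```text
[ 0.46020238 -0.08223632  0.2561249 ] [-0.13979444  0.09708242 -0.55629071]
[] [(np.int32(15), [238.8, 226.0], [237, 224, 5, 5])]
ball down expected [0.48807442 0.07411199 0.148     ]
```

View pics/f5.png

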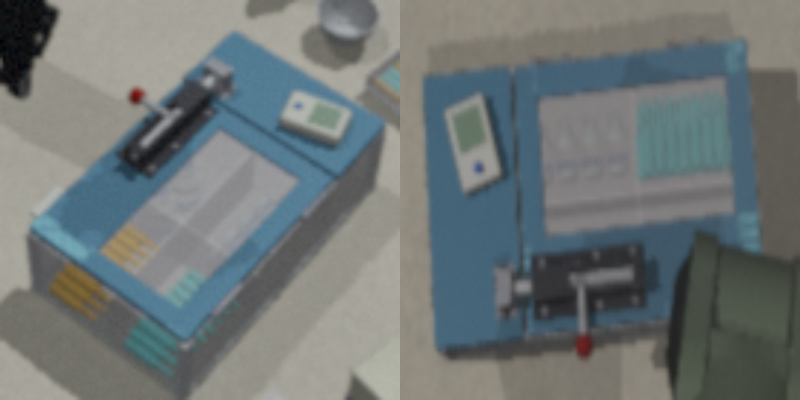

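The handle lies forward, with the ball at (584,346) in the top crop and (137,96) in the scene crop. I'll check the ball height from the stored frames.

```bash
python3 - <<'E'
from h import *
a=np.load("la.npy");h=cv2.cvtColor(a,cv2.COLOR_RGB2HSV)[165:190,250:275]
m=((h[...,0]<8)|(h[...,0]>172))&(h[...,1]>110); ys,xs=np.nonzero(m); p=(xs.mean()+250,ys.mean()+165); print(m.sum(),p)
P,e=tri(cam("top"),(238.8,226.0),cam("scene"),p); th,R,t,_=fitchest(); l=R.T@(P[:2]-t); print(P,e,l)
print("phi",np.arctan2(-.078-l[0],P[2]-.148),np.hypot(-.078-l[0],P[2]-.148))
b=onz(cam("top"),(238.8,226.0),.148);print(b,R.T@(b[:2]-t))
E
```

```text
14 (np.float64(260.5), np.float64(175.5))
[0.48766322 0.07359755 0.15088617] 0.0029799849183100788 [-0.13446043  0.02272911]
phi 1.5197222659001326 0.05653415210812009
[0.48881857 0.07490923 0.148     ] [-0.13318008  0.02391909]
```

```bash
python3 -c "
from h import *
s=telemetry.observe();print(s['clock'],s['force'],s['position']);print(workorder.job_done())"
```

```text
13.95 [-0.13979444  0.09708242 -0.55629071] [ 0.46020238 -0.08223632  0.2561249 ]
the job is handed in; nothing more can be done
None
```

The lid is closed, the bolt is across in the keeper, and the handle is turned down in its notch. I handed the job in at 13.95 s with the arm clear; no verdict was reported.

- **Lid:** I pressed it down slowly at the clear spot. It stopped dead at tool height 0.130 m with 23 N on the tool, which matches the chest's top height, and the pictures show it flat.
- **Bolt:** I pushed it across by the ball until it stopped against 13 N. The ball moved about 48 mm along the chest, and the picture shows the rod in the keeper.
- **Handle:** I swept it forward and pressed it down from above to ball-top height (0.1585 m, 5.6 N). The two-camera check put it at about 1.52 rad, a little short of 1.57. The ball was only about 14 pixels in that view and the rays missed each other by 3 mm. The press height, by contrast, points to fully seated.
- **Bystanders:** I did not measure their positions. The logger looks unmoved in the final crops; most of the others lie outside those crops. The arm passed well above the ones on the counter.

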